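# Find the high spot of a flange with the dial indicator

## Task

Slide the dial indicator up by its orange grip until its plunger presses lightly on the rim of the steel flange, then turn the flange by its crank to find the rim's highest spot (there is a lower swell as well). Leave the flange standing with that highest spot under the plunger, the plunger still pressed, and take the hand away. Never drive the plunger to the end of its stroke, hold the grip and the crank gently without squeezing hard or forcing them, and leave the other things on the table alone.

Things in the scene. Friction and masses are not known exactly. Their poses are not given: they have to be found in the camera images.
- bench: Runout bench fixed to the granite: grey base plate 180 x 360 x 20 mm, a spindle with a steel flange, and a slideway with a dial indicator. Origin on the granite under the spindle axis, z up; its +y axis points level from the spindle along the slideway to the indicator. The plate reaches from -80 to +280 mm in y and 90 mm either side in x.
- spindle (a point): Point on the spindle (turning) axis, 55 mm above the granite, at mid-thickness of the flange and at the plunger's height. It does not turn.
- rotor (a joint): Angle of the spindle, crank and flange, which turn as one about the vertical axis, rad, counter-clockwise from above positive; no end stops within four turns either way. At 0 the crank points along the bench's +x. It turns with a dry friction of about 0.1 N m (2.5 N at the crank knob) and stays where it is left.
- crank_knob: Black upright crank knob, a sleeve 16 mm across and 44 mm tall that spins freely on its pin, 42 mm from the spindle axis at the end of a blue driver bar. Origin at the centre of its lower end, 86 mm above the granite; it reaches 44 mm up from there. Its x, y axes mean nothing, as it spins. A squeeze of 10 N a finger turns it; 40 N is too hard.
- plunger (a joint): Reading of the dial indicator: how far its sprung plunger is pushed in, m, 0 free to 0.008 at the end of its stroke. Spring force 0.7 N at first touch, 1.7 N at full stroke. The red needle on the white upward-looking dial (62 mm across) points to the spindle at 0 and turns clockwise from above, one turn for 8 mm.
- plunger_tip (a point): Front of the brass ball (8 mm across) at the plunger's end, 55 mm above the granite, the point that touches the flange's rim. The plunger points along the bench's -y, straight at the spindle axis.
- bolt: A spare hex bolt standing on its head on the bench base, 20 mm across, 30 mm tall. Bystander.
- washer: A brass spacer ring lying on the bench base, 32 mm across, 8 mm thick. Bystander.
- ring_gauge: A steel ring gauge lying on the granite, 70 mm across, 22 mm thick. Bystander.
- weight: A dark steel spool-shaped weight, 48 mm across, 48 mm tall. Bystander.
- vblock: A steel V-block, 70 x 50 x 42 mm. Bystander.
- gauge_case: A shut wooden gauge case, 110 x 70 x 30 mm. Bystander.
- hex_driver: A screwdriver lying on the granite, about 200 mm long. Bystander.
- flange_top (a point): Centre of the flange's top face, 65 mm above the granite; does not turn. The flange: steel disc 20 mm thick, rim radius 60.0 mm but for two gentle swells, each spread over some 35 to 50 degrees and 126 degrees apart: the high spot, radius 63.0 mm, and a lower one, 61.7 mm. Where they lie relative to the crank is unknown; the high spot does not start under the plunger.
- slide_grip (a point): Centre of the underside of the orange upright grip block on the indicator's carriage, behind the dial, for sliding it: 20 mm across the slideway, 16 mm along it, 60 mm tall, with 34 mm free between it and the dial and nothing at its sides. The point lies 40 mm above the granite; axes as the bench. A squeeze of 15 N a finger moves it; 40 N is too hard.
- indicator: Dial indicator (black, 68 mm across, upward-looking white dial, top 65 mm above the granite) on an aluminium carriage that slides 42 mm along the bench's y with about 5 N of dry friction and stays where it is left. Starts drawn back, plunger tip 72 to 90 mm from the spindle axis. Origin 20 mm above the granite under the dial's centre, 72 mm behind the free plunger's tip and 76 mm before the grip.

How it is judged (in metres and radians):
On the way:
1. the indicator stands with its plunger pressed in by 1 mm or more against the flange's rim (value of joint plunger above 0.001 m and horizontal distance between plunger_tip and spindle below 0.0645 m), for 0.2 s.
At the end, for the whole second after the job is handed in: The flange is at rest with its high spot under the plunger: the plunger's tip rests on the rim at more than 62.3 mm from the spindle axis (high spot 63.0, lower swell 61.7), which is about 11 degrees either side of the highest point, and the plunger is pressed in by 1 to 7.6 mm (all of step 1 and horizontal distance between plunger_tip and spindle above 0.0623 m and value of joint plunger below 0.0076 m and velocity of joint rotor between -0.05 and 0.05 rad/s); the robot touches nothing.
It fails at once if the plunger is driven to the end of its stroke (more than 7.6 mm) (value of joint plunger above 0.0076 m).
It fails at once if the crank is forced (over 80 N in all, both fingers' squeeze counted) (contact force between the fingers and crank_knob above 80 N).
It fails at once if the indicator or its grip is forced (over 80 N in all, both fingers' squeeze counted) (contact force between the fingers and indicator above 80 N).
It fails at once if another thing on the table is shifted by more than 20 mm (distance of any of bolt, washer, ring_gauge, weight, vblock, gauge_case, hex_driver from where it was at the start of the episode above 0.02 m).
It also fails if it takes over 72 s, if anything falls off the work surface, if the arm or the gripper's body presses on something with over 40 N, if the wrist force passes 120 N, or if a joint passes its speed limit or range.

## Robot

A 7-joint arm with a two-finger parallel gripper is mounted at the origin on the work surface. World frame = base frame: x ahead of the robot, y to its left, z up, the work surface at z = 0. Lengths are in mm, angles in rad, forces in N, time in s.
With the tool pointing down it reaches from about 400 to 900 mm from the base axis. Payload 5.6 kg.
Tool frame: the origin (TCP) lies at the very end of the fingers, on their centre line; the grasp point (between the pads) lies 19 mm behind it (manip.pinch_z is the distance from the TCP to the grasp point, in mm); z points along the fingers, x is the direction in which the jaws open and shut, and the axes are right-handed (so a half turn about z gives the same grasp; the last joint's range is limited). The gripper opens to 92 mm and grips with 3 to 60 N. Pads are 20 mm wide; open, the fingers measure 128 mm over their backs; the gripper's body (75 mm by 189 mm) begins 69 mm behind the grasp point.
Start: joints at [-1.212, 0.468, -0.012, 1.603, 0.006, 1.071, -0.056], TCP at [254.24, 598.223, 214.592] pointing down, gripper open.
Joint ranges: [-2.53, 2.53], [-0.31, 2.02], [-1.57, 1.55], [0.28, 2.44], [-1.29, 4.43], [0.15, 1.84], [-2.92, 2.92]. Speed limits (rad/s): [2.57, 2.57, 3.14, 3.14, 3.14, 3.14, 3.14].

## Interface

Orientations are given as a unit quaternion [w, x, y, z].
In Python, from station import manip, read_camera gives the robot as it stands. The module is installed in compiled form; this text tells all that it offers.
- The arm moves only by the shell command python3 -m inch 'ROWS' [OPENING] [FORCE]. ROWS is JSON, a list of rows, each an object with "linear": the shift along the tool's x, y, z in cm, a list of three; "turn": the turn about the tool's z in rad. In form: [{"linear": [tx, ty, tz], "turn": turn}, ...]. A call has 1 to 5 rows; each row shifts and turns the commanded pose from where the row before left it, along the tool's axes as they then stand; what a row does not reach is not made up. A row lasts 1/12 s, in which the tool goes at most 41.7 mm and 7.16 degrees, less where a joint would pass 70% of its speed; a pose out of reach is approached as far as the arm can. A call is refused whole if a number of a shift passes 4.17 or a number of a turn 0.125, either way. A call with a gripper value outside its range is refused whole. OPENING is the closure, from 0 (fully open) to 1 (shut), set as the call begins (- or left out, the last holds). The fingers move at their own pace and stop on an object; FORCE is the grip in N (left out, the last holds). Time passes only in rows, so rows that do not move let the fingers close. It gives the time, the measured TCP pose, the force and the opening at its end, in the units of the state.
- manip.get_state(): the state, without advancing time (a new reading comes with each control period).
- read_camera(name): name is "scene" or "top" or "wrist"; returns a dict with "image" (384x512x3 uint8, red, green, blue), "fx", "fy", "cx", "cy" (pixels), "cam_to_world" (4x4, takes a point from camera to world coordinates). Camera axes: x right, y up, looking along -z (the intrinsics and any distortion apply to the point x, -y, -z); pixel columns grow to the right and rows downward; lengths in mm; the calibration is good to about 2 mm. A picture is of the moment at which its call begins. There is no depth.
- manip.close_job(): hands the job in, once; it reports no verdict.
The state is a dict: "clock": time; "joint_positions": joint angles; "qd": joint speeds; "joint_efforts": joint torques, N m; "eef_pos": TCP position; "ee_rot": TCP orientation; "contact_force": force on the tool from outside, world axes, zero at the start; "ft_torque": the same for the moment, N m; "grip_width": finger opening in mm.
Only numpy, scipy, OpenCV 4.12 (cv2) and the standard library are available. Lean on these libraries where they do the work, as an engineer would, in place of code of your own. Each camera call takes 0.05 s, during which the arm holds its last target. There are 200 camera calls.

## Working session

There is one attempt and no reset: what is moved stays moved. The work goes in short steps, Python scripts to look and compute and a shell command to move; the robot and the scene stay as the last step left them, time stands still between calls to the robot, and variables do not carry over. Pictures are saved under pics/ and viewed, about 8 in all and at most 12, crops included, and the job is handed in when it is done.

```bash
mkdir -p pics; cat > h.py <<'E'
from station import manip, read_camera
import numpy as np, cv2
from scipy.spatial.transform import Rotation as R
def ray(c,u,v):
    T=np.array(c["cam_to_world"]);d=T[:3,:3]@np.array([(u-c["cx"])/c["fx"],-(v-c["cy"])/c["fy"],-1]);return T[:3,3],d
def at(c,u,v,z):
    o,d=ray(c,u,v);return o+d*(z-o[2])/d[2]
def proj(c,p):
    T=np.array(c["cam_to_world"]);q=T[:3,:3].T@(np.array(p)-T[:3,3]);return c["cx"]+c["fx"]*q[0]/-q[2],c["cy"]-c["fy"]*q[1]/-q[2]
def snap(n,f,crop=None,s=1):
    c=read_camera(n);im=c["image"][:,:,::-1]
    if crop: x0,y0,x1,y1=crop;im=im[y0:y1,x0:x1]
    cv2.imwrite("pics/"+f,cv2.resize(im,None,fx=s,fy=s,interpolation=cv2.INTER_CUBIC));np.save("pics/"+n,c,allow_pickle=True);return c
E
python3 - <<'E'
from h import *
a=snap("top","t0.png");b=snap("scene","s0.png")
for c in(a,b):print({k:c[k] for k in c if k!="image"})
im=np.hstack([a["image"],b["image"]])[:,:,::-1]
cv2.imwrite("pics/t0.png",cv2.resize(a["image"][:,:,::-1],(800,600),interpolation=cv2.INTER_CUBIC))
s=manip.get_state();print(s, manip.pinch_z)
E
```

```text
{'fx': 405.01347209043814, 'fy': 405.01347209043814, 'cx': 259.109506429411, 'cy': 190.77178398322744, 'cam_to_world': array([[-1.00246929e-02,  9.93139890e-01, -1.16501782e-01,
         3.68869147e+02],
       [-9.99881796e-01, -1.13140164e-02, -1.04109401e-02,
        -4.35534794e+01],
       [-1.16576230e-02,  1.16383645e-01,  9.93135916e-01,
         1.23584915e+03],
       [ 0.00000000e+00,  0.00000000e+00,  0.00000000e+00,
         1.00000000e+00]])}
{'fx': 371.9875496916177, 'fy': 371.9875496916177, 'cx': 250.351350149397, 'cy': 191.25804361501494, 'cam_to_world': array([[-3.59116624e-01, -6.70063677e-01,  6.49653691e-01,
         1.03802033e+03],
       [ 9.33292345e-01, -2.57228936e-01,  2.50596635e-01,
         1.93090032e+02],
       [-8.05975266e-04,  6.96310235e-01,  7.17740488e-01,
         6.67878273e+02],
       [ 0.00000000e+00,  0.00000000e+00,  0.00000000e+00,
         1.00000000e+00]])}
{'clock': 0.1, 'joint_positions': array([-1.21201696,  0.46830892, -0.01162845,  1.60352375,  0.00599157,
        1.07139732, -0.05631172]), 'qd': array([-4.61555702e-04, -1.65256835e-03, -2.49022926e-04, -2.23467479e-03,
        7.40608959e-04, -9.83405295e-05,  6.45665100e-04]), 'joint_efforts': array([ 8.30389527e-04, -5.21644914e+01, -1.27374544e-02, -2.44365799e+01,
       -5.68031555e-02,  1.40999100e-02,  4.11324947e-05]), 'eef_pos': array([254.02676265, 597.73568614, 213.72597442]), 'ee_rot': array([ 4.81625424e-04,  8.33998966e-01,  5.51765424e-01, -6.40391782e-04]), 'contact_force': array([ 0.38312647, -0.31904023, -0.10810859]), 'ft_torque': array([ 0.0129644 , -0.05036468, -0.02331916]), 'grip_width': 91.9927035858632} 18.700000000000003
```

View pics/t0.png

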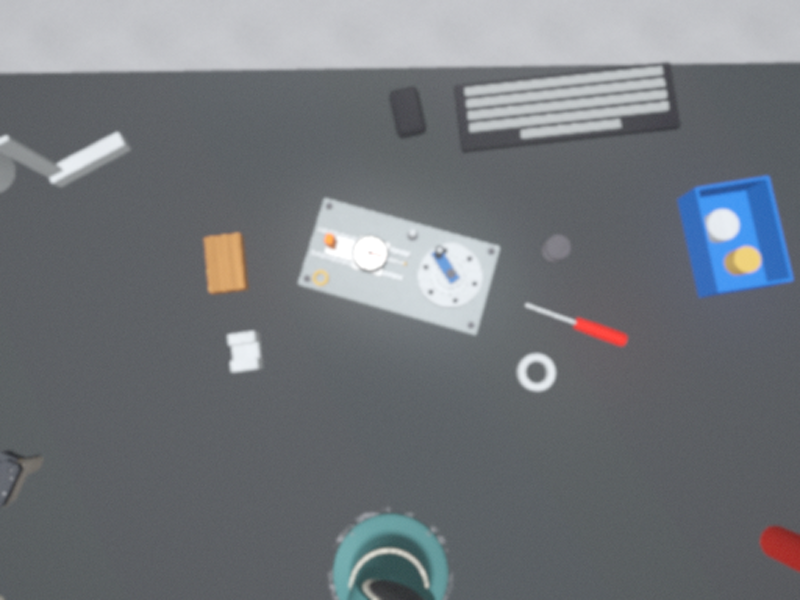

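View pics/s0.png

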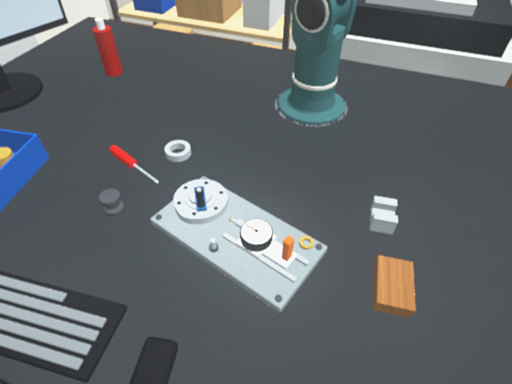

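The top view (800x600) shows the plate corners at (325,198), (499,245), (476,334) and (298,285). The flange is at (450,274), the crank knob near (440,252), the dial at (370,254) and the grip at (330,240). The arm is out of the way on the left.

```bash
cat > m.py <<'E'
from h import *
from scipy.optimize import least_squares
a=np.load("pics/top.npy",allow_pickle=True).item();b=np.load("pics/scene.npy",allow_pickle=True).item()
k=512/800
C=np.array([(325,198),(499,245),(476,334),(298,285)])*k
# bench corners: indicator end y=280, spindle end y=-80
P=[at(a,u,v,20)[:2] for u,v in C];print(np.round(P,1))
B=[(90,280),(90,-80),(-90,-80),(-90,280)]
S=[(153,220),(205,175),(326,247),(279,302)] # scene corners
def f(x,cams=True):
    r=[]
    for i,q in enumerate(B):
        c,s=np.cos(x[2]),np.sin(x[2]);w=[x[0]+c*q[0]-s*q[1],x[1]+s*q[0]+c*q[1],20]
        r+=list(np.array(proj(a,w))-C[i])
    for q,z,uv in [((0,0),65,np.array((450,274))*k)]:
        r+=list(np.array(proj(a,[x[0],x[1],z]))-uv)
    return r
best=min((least_squares(f,[550,-80,t]) for t in (0,1.5,3,-1.5)),key=lambda s:s.cost)
x=best.x;print(x,np.round(best.fun,1))
c,s=np.cos(x[2]),np.sin(x[2])
def W(q,z):return [x[0]+c*q[0]-s*q[1],x[1]+s*q[0]+c*q[1],z]
print("flange",proj(b,W((0,0),65)),"corners",[np.round(proj(b,W(q,20))) for q in B])
def bench(p):d=np.array(p[:2])-x[:2];return c*d[0]+s*d[1],-s*d[0]+c*d[1]
print("dial",bench(at(a,370*k,254*k,65)),"grip",bench(at(a,330*k,240*k,100)),"knob",bench(at(a,440*k,251*k,130)))
print("scene dial",bench(at(b,257,234,65)),"grip",bench(at(b,289,240,100)),"knob",bench(at(b,199,189,130)))
E
python3 m.py
python3 - <<'E'
import cv2,numpy as np
a=cv2.imread("pics/s0.png")[160:310,140:340]
cv2.imwrite("pics/s0c.png",cv2.resize(a,None,fx=4,fy=4,interpolation=cv2.INTER_CUBIC))
E
```

```text
[[ 712.2  124.8]
 [ 613.6 -215.5]
 [ 440.5 -166.7]
 [ 539.5  176.6]]
[ 549.17609487 -116.19497044    6.00241847] [-1.  -0.3  0.8  0.   0.5 -0.  -0.4 -0.3  0.   0.5]
flange (np.float64(199.7452447853873), np.float64(196.95449790757957)) corners [array([281., 308.]), array([149., 218.]), array([202., 175.]), array([328., 245.])]
dial (np.float64(-1.8637337225963293), np.float64(155.15555437946207)) grip (np.float64(-2.010285806085129), np.float64(228.8324402107696)) knob (np.float64(25.669986366411692), np.float64(29.316324727714232))
scene dial (np.float64(6.312811658495875), np.float64(162.97898239385896)) grip (np.float64(3.2412789167659426), np.float64(235.21879767399727)) knob (np.float64(25.931142621247464), np.float64(30.405004297880783))
```

View pics/s0c.png

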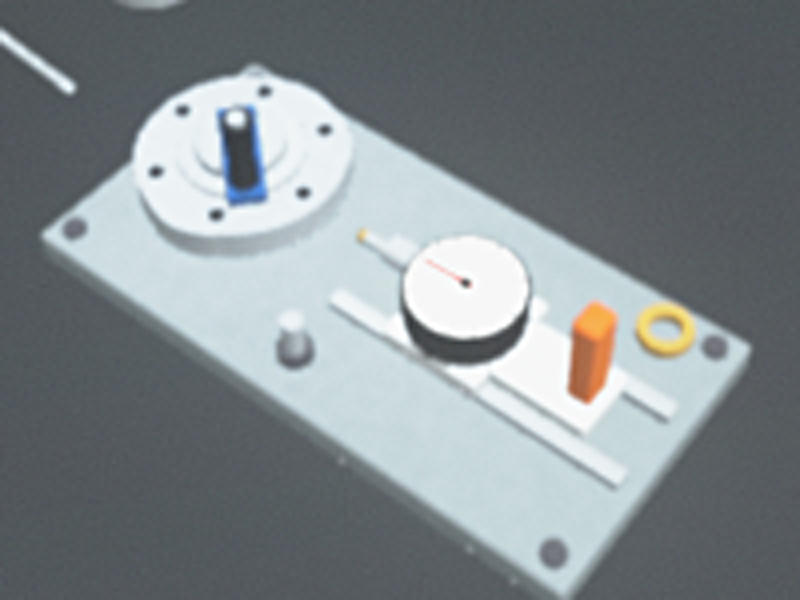

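The top and scene views agree. The bench is at about (549,-116) with yaw -0.281 rad, the indicator is drawn back (tip about 85 mm from the axis), and the needle points at the spindle. I'll turn the jaws to bench x and move above the grip.

```bash
python3 -m inch '[{"linear":[0,0,0],"turn":0.12},{"linear":[0,0,0],"turn":0.12},{"linear":[0,0,0],"turn":0.12},{"linear":[0,0,0],"turn":0.12},{"linear":[0,0,0],"turn":0.12}]' 0 15 >/dev/null
python3 -m inch '[{"linear":[0,0,0],"turn":0.12},{"linear":[0,0,0],"turn":0.12},{"linear":[0,0,0],"turn":0.12},{"linear":[0,0,0],"turn":0.12},{"linear":[0,0,0],"turn":0.12}]' >/dev/null
python3 -m inch '[{"linear":[0,0,0],"turn":0.12},{"linear":[0,0,0],"turn":0.12},{"linear":[0,0,0],"turn":0.01},{"linear":[0,0,0],"turn":0}]'
python3 -m inch '[{"linear":[3,2.3,0],"turn":0},{"linear":[3,2.3,0],"turn":0},{"linear":[3,2.3,0],"turn":0},{"linear":[3,2.3,0],"turn":0},{"linear":[3,2.3,0],"turn":0}]' >/dev/null
python3 -m inch '[{"linear":[3,2.3,0],"turn":0},{"linear":[3,2.3,0],"turn":0},{"linear":[3,2.3,0],"turn":0},{"linear":[3,2.3,0],"turn":0},{"linear":[3,2.3,0],"turn":0}]' >/dev/null
python3 -m inch '[{"linear":[3,2.3,0],"turn":0},{"linear":[3,2.3,0],"turn":0},{"linear":[3,2.3,0],"turn":0},{"linear":[3,2.3,0],"turn":0},{"linear":[3,2.3,0],"turn":0}]'
python3 -m inch '[{"linear":[0,0,0],"turn":0},{"linear":[0,0,0],"turn":0},{"linear":[0,0,0],"turn":0}]'
python3 - <<'E'
from h import *
c=snap("wrist","w1.png",None,1.5);s=manip.get_state();print(s["eef_pos"],s["ee_rot"],s["joint_positions"]);print(c["cam_to_world"],c["fx"],c["cx"],c["cy"])
E
```

```text
clock: 1.27
eef_pos: [253.9, 598.1, 214.1]
ee_rot: [0.0, 0.99, -0.139, 0.0]
contact_force: [-0.1, 1.7, -0.3]
grip_width: 91.8
clock: 2.52
eef_pos: [591.6, 140.4, 214.6]
ee_rot: [-0.0, 0.99, -0.138, -0.0]
contact_force: [0.3, 0.4, 1.3]
grip_width: 91.9
clock: 2.77
eef_pos: [590.4, 142.4, 214.2]
ee_rot: [-0.0, 0.99, -0.139, -0.001]
contact_force: [0.4, -0.7, -0.4]
grip_width: 91.6
[590.06259378 143.4157609  214.26031333] [-3.18155567e-04  9.90363888e-01 -1.38488008e-01 -5.83444477e-04] [-0.6575026   0.41567613  0.47869984  1.73800497 -0.21834767  1.04160996
 -0.38039824]
[[ 9.61247196e-01  2.63542400e-01  8.09273247e-02  6.12372529e+02]
 [-2.75683468e-01  9.20552302e-01  2.76734682e-01  2.20415320e+02]
 [-1.56651261e-03 -2.88320763e-01  9.57532602e-01  3.82968418e+02]
 [ 0.00000000e+00  0.00000000e+00  0.00000000e+00  1.00000000e+00]] 316.12279465115114 248.78010315137564 193.20719117879136
```

View pics/w1.png

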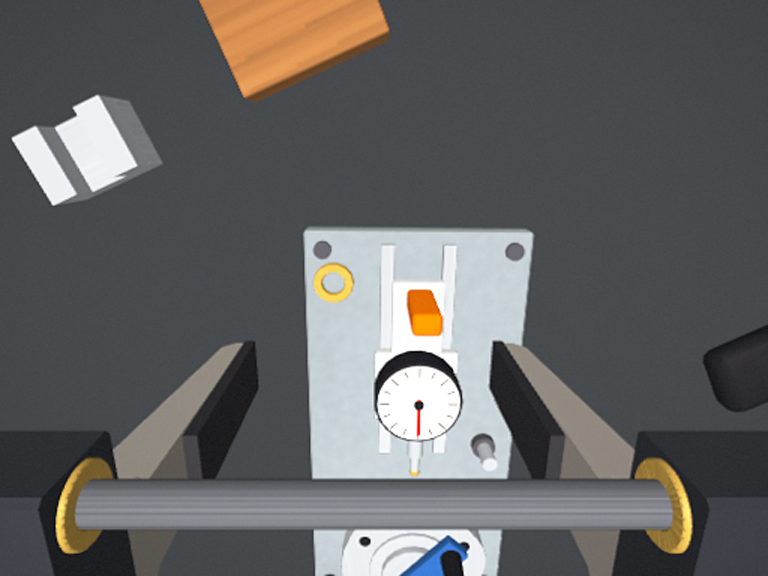

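The wrist view (768x576) shows the dial hub at (419,405), the needle pointing at the spindle (0), the grip top at (427,325), the tip at (415,472) and the rear plate corners at (304,231) and (533,233).

```bash
cat >> h.py <<'E'
x=[549.176,-116.195,-0.28077];cb,sb=np.cos(x[2]),np.sin(x[2])
def bench(p):d=np.array(p[:2])-x[:2];return np.round([cb*d[0]+sb*d[1],-sb*d[0]+cb*d[1]],1)
E
python3 - <<'E'
from h import *
c=np.load("pics/wrist.npy",allow_pickle=True).item()
for n,u,v,z in [("hub",419,405,65),("grip",427,325,100),("tip",415,474,57),("c-",304,230,20),("c+",533,233,20),("washer",334,283,28),("bolt",488,462,50),("knob",453,562,130)]:print(n,bench(at(c,u/1.5,v/1.5,z)))
print(bench(manip.get_state()["eef_pos"]))
E
```

```text
hub [  1.8 154.4]
grip [  1.5 232.4]
tip [ 1.3 86.5]
c- [-86.3 279.7]
c+ [ 90.2 277.6]
washer [-63.5 239.5]
bolt [61.8 92.9]
knob [21.2 73.5]
[-32.7 260.8]
```

```bash
python3 -m inch '[{"linear":[1.72,1.47,0],"turn":0},{"linear":[1.72,1.46,0],"turn":0},{"linear":[0,0,0],"turn":0},{"linear":[0,0,3],"turn":0},{"linear":[0,0,3],"turn":0}]' 0 15
python3 -m inch '[{"linear":[0,0,3],"turn":0},{"linear":[0,0,2.5],"turn":0},{"linear":[0,0,2.3],"turn":0},{"linear":[0,0,1.5],"turn":0},{"linear":[0,0,0],"turn":0}]'
python3 -m inch '[{"linear":[0,0,0],"turn":0},{"linear":[0,0,0],"turn":0}]'
python3 -c "
from h import *
c=snap('wrist','w2.png',None,1.5);print(bench(manip.get_state()['eef_pos']))"
```

```text
clock: 3.23
eef_pos: [616.7, 106.6, 155.7]
ee_rot: [-0.002, 0.99, -0.138, 0.002]
contact_force: [-0.8, 1.1, -1.0]
grip_width: 91.8
clock: 3.65
eef_pos: [612.3, 106.4, 58.0]
ee_rot: [0.001, 0.99, -0.138, -0.003]
contact_force: [-0.2, 0.7, -0.6]
grip_width: 92.0
clock: 3.82
eef_pos: [616.2, 105.6, 62.7]
ee_rot: [-0.001, 0.99, -0.139, 0.001]
contact_force: [-0.5, 0.2, 0.3]
grip_width: 92.1
[  3.4 231.5]
```

View pics/w2.png

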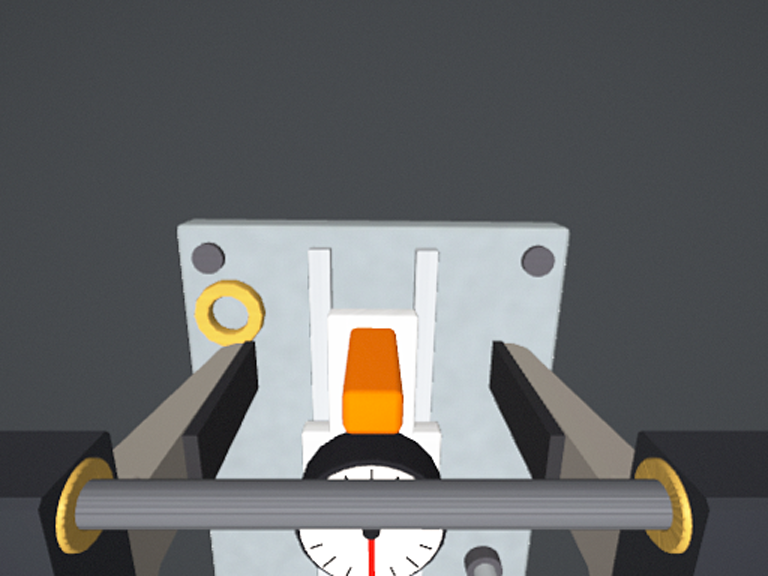

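The grip sits centred between the fingers at (372,410). I'll close on it and slide 18 mm, then check the needle.

```bash
python3 -m inch '[{"linear":[0,0,0],"turn":0},{"linear":[0,0,0],"turn":0},{"linear":[0,0,0],"turn":0},{"linear":[0,0,0],"turn":0},{"linear":[0,0,0],"turn":0}]' 1 15
python3 -m inch '[{"linear":[0,0,0],"turn":0},{"linear":[0,0,0],"turn":0},{"linear":[0,0,0],"turn":0},{"linear":[0,0,0],"turn":0},{"linear":[0,0,0],"turn":0}]'
python3 -m inch '[{"linear":[0,0.4,0],"turn":0},{"linear":[0,0.4,0],"turn":0},{"linear":[0,0.4,0],"turn":0},{"linear":[0,0.4,0],"turn":0},{"linear":[0,0.2,0],"turn":0}]'
python3 -m inch '[{"linear":[0,0,0],"turn":0},{"linear":[0,0,0],"turn":0},{"linear":[0,0,0],"turn":0}]'
cat > needle.py <<'E'
from h import *
def needle(c):
    im=c["image"].astype(int);m=(im[:,:,0]>150)&(im[:,:,1]<110)&(im[:,:,2]<110)
    m&=~((im[:,:,1]>70)&(im[:,:,2]<60))
    n,l,st,ce=cv2.connectedComponentsWithStats(m.astype(np.uint8))
    # keep red within the dial: nearest to expected hub given by grip
    out=[]
    for i in range(1,n):
        if st[i,4]<8: continue
        ys,xs=np.where(l==i);P=np.array([bench(at(c,u,v,65)) for u,v in zip(xs,ys)])
        out.append((int(st[i,4]),P.min(0),P.max(0),P.mean(0).round(1)))
    return out
E
python3 -c "
from needle import *
c=snap('wrist','w3.png',None,1.5);print(bench(manip.get_state()['eef_pos']));print(needle(c))
c=read_camera('scene');print(needle(c))"
```

```text
clock: 4.28
eef_pos: [615.9, 104.2, 61.9]
ee_rot: [-0.0, 0.99, -0.14, 0.0]
contact_force: [-1.0, 0.2, 0.1]
grip_width: 61.0
clock: 4.7
eef_pos: [615.8, 104.2, 61.5]
ee_rot: [0.0, 0.99, -0.14, -0.0]
contact_force: [0.0, 0.3, 0.3]
grip_width: 27.3
clock: 5.12
eef_pos: [610.7, 88.0, 61.5]
ee_rot: [-0.001, 0.99, -0.14, -0.0]
contact_force: [0.8, 6.1, -1.9]
grip_width: 19.7
clock: 5.37
eef_pos: [610.6, 87.5, 61.5]
ee_rot: [-0.0, 0.99, -0.14, -0.0]
contact_force: [-0.6, 3.5, -0.5]
grip_width: 19.8
[  2.6 212.8]
[(90, array([1.000e-01, 1.136e+02]), array([  2.7, 134.9]), array([  1.5, 123.9]))]
[(550, array([-476.3, -965.1]), array([-228.2, -582.8]), array([-344.7, -753.3])), (273, array([  -5.9, -306.4]), array([  28. , -193.8]), array([  10.8, -250.6]))]
```

```bash
python3 -m inch '[{"linear":[0,0.2,0],"turn":0},{"linear":[0,0.2,0],"turn":0},{"linear":[0,0.1,0],"turn":0},{"linear":[0,0,0],"turn":0},{"linear":[0,0,0],"turn":0}]'
python3 -c "
from needle import *
c=snap('wrist','w4.png',None,1.5);print(bench(manip.get_state()['eef_pos']));print(needle(c))"
python3 -m inch '[{"linear":[0,0.1,0],"turn":0},{"linear":[0,0.1,0],"turn":0},{"linear":[0,0,0],"turn":0},{"linear":[0,0,0],"turn":0}]'
python3 -c "
from needle import *
c=snap('wrist','w5.png',None,1.5);print(bench(manip.get_state()['eef_pos']));print(needle(c))"
```

```text
clock: 5.88
eef_pos: [609.1, 82.5, 61.5]
ee_rot: [-0.0, 0.99, -0.14, -0.0]
contact_force: [-2.3, 4.5, 0.1]
grip_width: 19.8
[  2.5 207.5]
[(99, array([  0. , 108.3]), array([  2.7, 130.5]), array([  1.3, 119.4]))]
clock: 6.27
eef_pos: [608.5, 80.6, 61.5]
ee_rot: [-0.0, 0.99, -0.14, -0.0]
contact_force: [-1.5, 4.9, -0.9]
grip_width: 19.9
[  2.5 205.6]
[(98, array([  0. , 106.4]), array([  2.6, 128.5]), array([  1.3, 117.5]))]
```

View pics/w5.png

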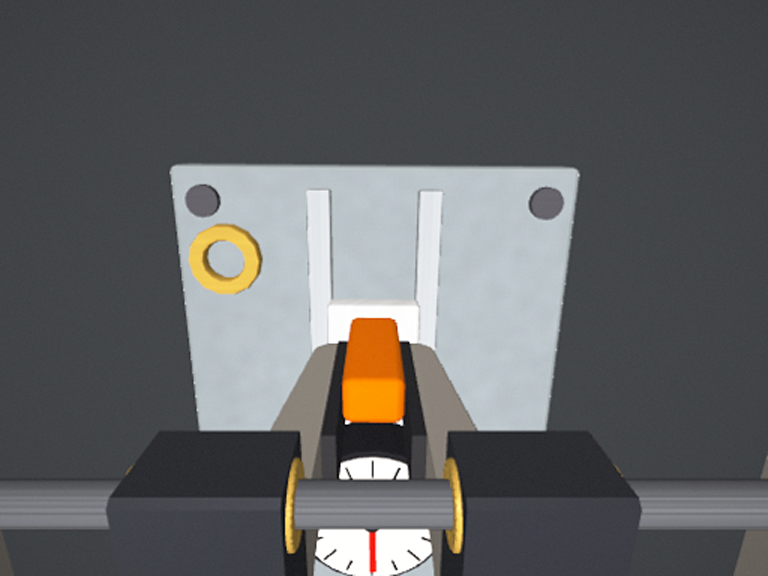

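Grip held well, needle still at 0. I'll go on in small steps.

```bash
R() { python3 -c "
from needle import *
c=snap('wrist','w6.png',None,1.5);print(bench(manip.get_state()['eef_pos']),needle(c))"; }
python3 -m inch '[{"linear":[0,0.15,0],"turn":0},{"linear":[0,0,0],"turn":0},{"linear":[0,0,0],"turn":0},{"linear":[0,0,0],"turn":0}]' | grep force; R
python3 -m inch '[{"linear":[0,0.1,0],"turn":0},{"linear":[0,0,0],"turn":0},{"linear":[0,0,0],"turn":0},{"linear":[0,0,0],"turn":0}]'| grep force; R
```

```text
contact_force: [-1.1, 4.8, -0.5]
[  2.5 204.1] [(98, array([  0. , 104.9]), array([  2.6, 127. ]), array([  1.3, 116. ]))]
contact_force: [-1.4, 4.4, -1.2]
[  2.5 203.1] [(98, array([  0., 104.]), array([  2.6, 126.1]), array([  1.3, 115.1]))]
```

```bash
R() { python3 -c "
from needle import *
c=snap('wrist','w6.png',None,1.5);print(bench(manip.get_state()['eef_pos']),needle(c))"; }
python3 -m inch '[{"linear":[0,0.1,0],"turn":0},{"linear":[0,0,0],"turn":0},{"linear":[0,0,0],"turn":0},{"linear":[0,0,0],"turn":0}]' | grep force; R
python3 -m inch '[{"linear":[0,0.1,0],"turn":0},{"linear":[0,0,0],"turn":0},{"linear":[0,0,0],"turn":0},{"linear":[0,0,0],"turn":0}]'| grep force; R
python3 - <<'E'
from h import *
c=snap("top","t6.png",(180,120,340,230),4.5)
b=read_camera("scene");im=b["image"][160:310,140:340,::-1]
cv2.imwrite("pics/s6.png",cv2.resize(im,None,fx=4,fy=4,interpolation=cv2.INTER_CUBIC))
E
```

```text
contact_force: [-1.6, 5.8, -1.3]
[  2.4 202.3] [(105, array([ -1.4, 103.1]), array([  2. , 125.2]), array([  0.2, 114.3]))]
contact_force: [-1.8, 5.9, -0.8]
[  2.4 201.5] [(123, array([-15.2, 108.2]), array([ -0.6, 125.3]), array([ -8. , 116.9]))]
```

View pics/s6.png

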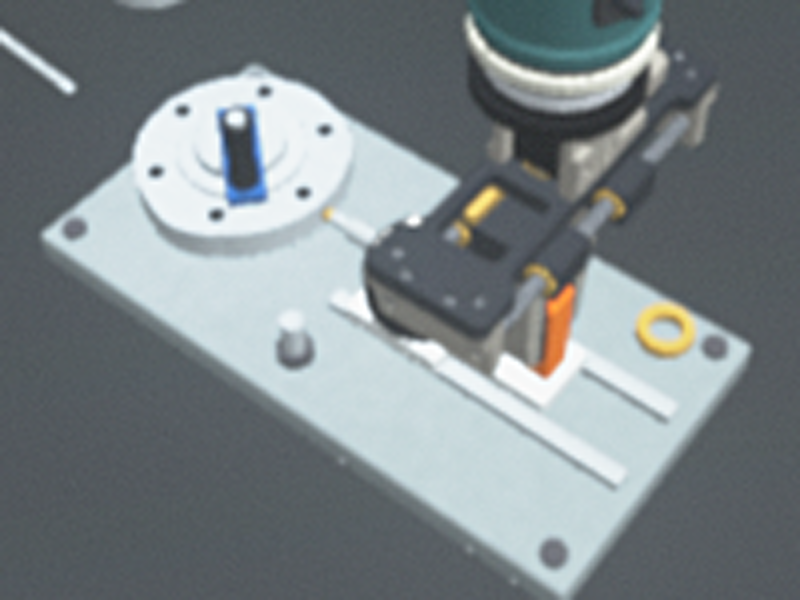

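Contact made: the needle has turned about 40° (0.9 mm). I'll press on to about 3 mm.

```bash
cat > n2.py <<'E'
from needle import *
import sys
# angle of needle: principal axis of red pixels, sign from the hub (furthest from hub estimate = tip)
def reading(c,hub):
    im=c["image"].astype(int);m=(im[:,:,0]>140)&(im[:,:,1]<110)&(im[:,:,2]<110)
    ys,xs=np.where(m);P=np.array([bench(at(c,u,v,65)) for u,v in zip(xs,ys)])
    d=P-hub;k=np.hypot(*d.T)<32;d=d[k]
    if len(d)<10:return None
    r=np.hypot(*d.T);t=d[r>10].mean(0);a=np.degrees(np.arctan2(-t[0],-t[1]))%360
    return round(a,1),round(a/45,2),len(d)
E
R() { python3 -c "
from n2 import *
c=snap('wrist','w6.png',None,1.5);y=bench(manip.get_state()['eef_pos']);print(y,needle(c),reading(c,[1.3,y[1]-201.5+126.]))"; }
R
python3 -m inch '[{"linear":[0,0.1,0],"turn":0},{"linear":[0,0,0],"turn":0},{"linear":[0,0,0],"turn":0},{"linear":[0,0,0],"turn":0}]' | grep force; R
python3 -m inch '[{"linear":[0,0.1,0],"turn":0},{"linear":[0,0,0],"turn":0},{"linear":[0,0,0],"turn":0},{"linear":[0,0,0],"turn":0}]'| grep force; R
```

```text
[  2.4 201.5] [(123, array([-15.1, 108.2]), array([ -0.6, 125.3]), array([ -8. , 116.9]))] (np.float64(43.8), np.float64(0.97), 123)
contact_force: [-1.1, 6.3, -0.9]
[  2.4 200.6] [(60, array([-22. , 121.2]), array([ -7.7, 124.4]), array([-16.8, 123.5]))] (np.float64(84.8), np.float64(1.88), 60)
contact_force: [-1.4, 5.9, 0.2]
[  2.4 199.7] [] None
```

View pics/w6.png

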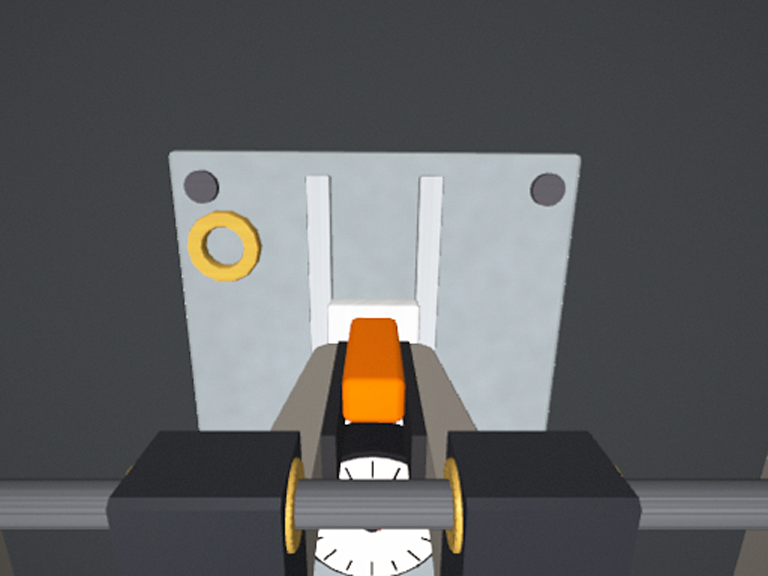

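The needle went behind the gripper bar at about 90°, so the plunger is at roughly 2.8 mm. I'll release, rise and move above the flange.

```bash
python3 -m inch '[{"linear":[0,0,0],"turn":0},{"linear":[0,0,0],"turn":0},{"linear":[0,0,0],"turn":0},{"linear":[0,0,0],"turn":0},{"linear":[0,0,0],"turn":0}]' 0 10
python3 -m inch '[{"linear":[0,0,-1],"turn":0},{"linear":[0,0,-3],"turn":0},{"linear":[0,0,-4],"turn":0},{"linear":[0,0,-4],"turn":0},{"linear":[0,0,-3],"turn":0}]'
python3 -m inch '[{"linear":[0.5,3.5,0],"turn":0},{"linear":[0.5,3.6,0],"turn":0},{"linear":[0.5,3.6,0],"turn":0},{"linear":[0.5,3.6,0],"turn":0},{"linear":[0.4,3.6,0],"turn":0}]'
python3 -m inch '[{"linear":[0,0,0],"turn":0},{"linear":[0,0,0],"turn":0},{"linear":[0,0,0],"turn":0}]'
python3 - <<'E'
from n2 import *
c=snap("wrist","w7.png",None,1.5);print(bench(manip.get_state()["eef_pos"]));print(needle(c))
b=snap("scene","s7.png",(140,160,340,310),4)
E
```

```text
clock: 9.18
eef_pos: [607.2, 73.1, 61.7]
ee_rot: [0.0, 0.99, -0.14, 0.0]
contact_force: [0.5, 0.2, -0.1]
grip_width: 51.1
clock: 9.6
eef_pos: [608.0, 73.4, 215.6]
ee_rot: [-0.0, 0.99, -0.14, 0.002]
contact_force: [0.9, 0.4, -0.1]
grip_width: 84.4
clock: 10.02
eef_pos: [580.2, -106.5, 212.7]
ee_rot: [-0.0, 0.99, -0.14, 0.001]
contact_force: [0.7, -0.2, 0.7]
grip_width: 91.9
clock: 10.27
eef_pos: [580.7, -104.1, 212.1]
ee_rot: [-0.0, 0.99, -0.14, 0.0]
contact_force: [0.1, 0.2, 0.6]
grip_width: 91.9
[26.8 21.2]
[(58, array([-21.4, 129.9]), array([ -2.3, 141.1]), array([-12.1, 135.6])), (439, array([ -23.2, -246. ]), array([  -0.8, -200.5]), array([ -11.6, -225.2]))]
```

View pics/w7.png

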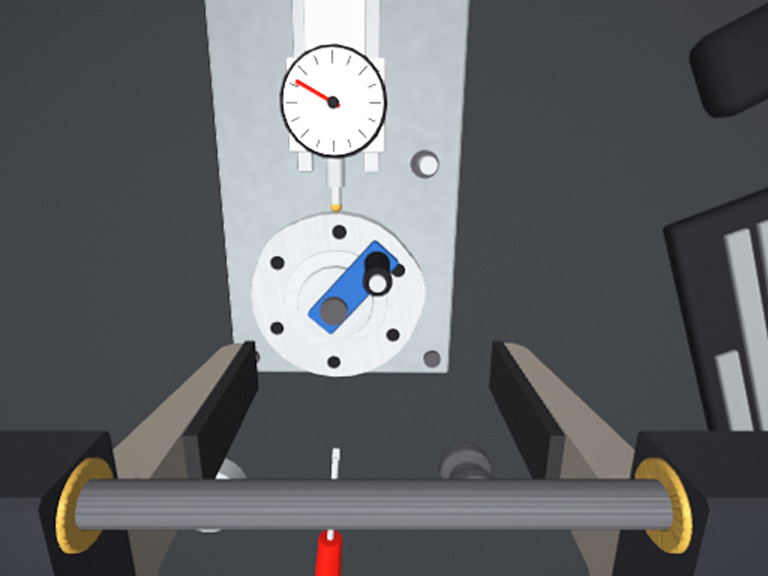

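The wrist view shows the needle tip at (297,81) and hub at (333,102), so about 120° or 2.7 mm pressed. The ball touches the rim at (336,208), the knob top is at (377,284) and the spindle hub is at (334,311).

```bash
python3 - <<'E'
from n2 import *
c=np.load("pics/wrist.npy",allow_pickle=True).item();b=np.load("pics/scene.npy",allow_pickle=True).item()
for n,u,v,z in [("hub",333,102,65),("tip",336,208,59),("knobtop",377,284,130),("knobbase",376,264,86),("spind86",334,311,86),("spind82",334,311,95),("flL",251,294,65),("flR",425,294,65),("flT",338,212,65),("flB",337,377,65),("cornR",448,373,20),("cornL",235,371,20)]:print(n,bench(at(c,u/1.5,v/1.5,z)))
h=bench(at(c,333/1.5,102/1.5,65));print(reading(c,h))
for H in (h,h+[5,5]):print("scene",needle(b)[-2:],reading(b,H))
E
```

```text
hub [  1.3 128.2]
tip [ 1.2 62. ]
knobtop [28.4 29.1]
knobbase [28.1 29.8]
spind86 [ 0.5 -2. ]
spind82 [1.3 1.2]
flL [-59.    3.3]
flR [62.4  3.2]
flT [ 3.  60.1]
flB [ -0.4 -60.7]
cornR [ 89.  -80.1]
cornL [-89.5 -78.2]
(np.float64(118.9), np.float64(2.64), 61)
scene [(269, array([  -5.9, -305.1]), array([  27.1, -193.8]), array([  10.7, -250.9])), (55, array([ -7.9, 190.2]), array([ 21. , 217.1]), array([  6.4, 203.5]))] None
scene [(269, array([  -5.9, -305.1]), array([  27.1, -193.8]), array([  10.7, -250.9])), (55, array([ -7.9, 190.2]), array([ 21. , 217.1]), array([  6.4, 203.5]))] None
```

View pics/s7.png

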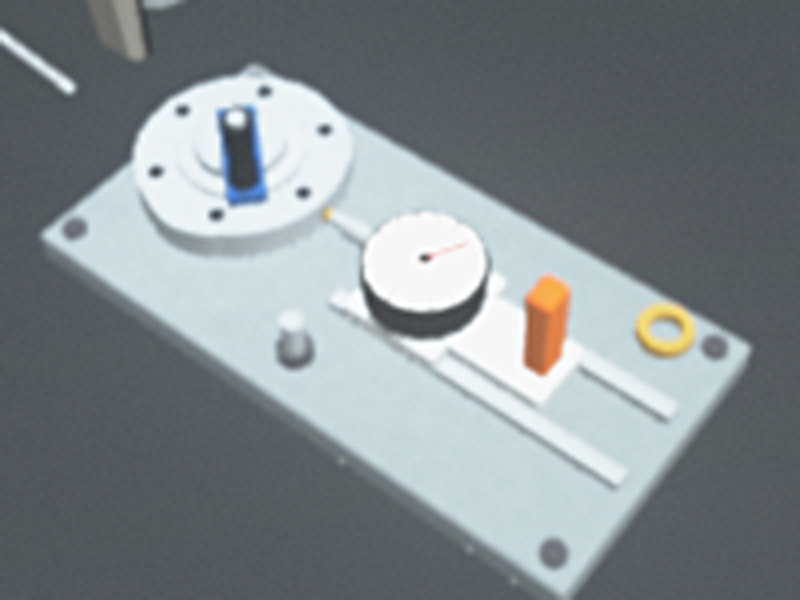

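```bash
python3 -m inch '[{"linear":[0.15,-0.8,0],"turn":0},{"linear":[0,0,3],"turn":0},{"linear":[0,0,3],"turn":0},{"linear":[0,0,3],"turn":0},{"linear":[0,0,1.5],"turn":0}]' 0.5 10
python3 -m inch '[{"linear":[0,0,0.9],"turn":0},{"linear":[0,0,0.5],"turn":0},{"linear":[0,0,0],"turn":0},{"linear":[0,0,0],"turn":0},{"linear":[0,0,0],"turn":0}]'
python3 -m inch '[{"linear":[0,0,0],"turn":0},{"linear":[0,0,0],"turn":0},{"linear":[0,0,0],"turn":0},{"linear":[0,0,0],"turn":0},{"linear":[0,0,0],"turn":0}]' 1 10
python3 -m inch '[{"linear":[0,0,0],"turn":0},{"linear":[0,0,0],"turn":0},{"linear":[0,0,0],"turn":0},{"linear":[0,0,0],"turn":0}]'
cat > rd.py <<'E'
from n2 import *
def sc():
    b=read_camera("scene");im=b["image"].astype(float);hub=np.array([246.2,224.5])
    red=im[:,:,0]-(im[:,:,1]+im[:,:,2])/2
    V,U=np.mgrid[:384,:512];r=np.hypot(U-hub[0],(V-hub[1])*1.25)
    m=(red>25)&(r<13)
    h=at(b,*hub,65)[:2];w=0;t=np.zeros(2)
    for v,u in np.argwhere(m&(r>2.5)):t+=red[v,u]*(bench(at(b,u,v,65))-bench(h))
    a=np.degrees(np.arctan2(-t[0],-t[1]))%360
    return int(m.sum()),round(a),round(a/45,2),b
n,a,mm,b=sc()
s=manip.get_state();p=bench(s["eef_pos"]);F=s["contact_force"]
print("TCP",p,"z",round(s["eef_pos"][2],1),"ang %.1f"%np.degrees(np.arctan2(p[1]+0.8,p[0]-1)),"Fbench",np.round([cb*F[0]+sb*F[1],-sb*F[0]+cb*F[1]],1),"t%.1f"%s["clock"],"w%.1f"%s["grip_width"],"| px",n,"deg",a,"mm",mm)
E
python3 rd.py
```

```text
clock: 10.78
eef_pos: [582.8, -94.7, 103.1]
ee_rot: [-0.0, 0.99, -0.139, -0.002]
contact_force: [-1.3, -0.2, 0.4]
grip_width: 60.6
clock: 11.2
eef_pos: [585.2, -97.3, 93.9]
ee_rot: [-0.0, 0.99, -0.14, 0.001]
contact_force: [-0.6, -0.3, 0.3]
grip_width: 45.9
clock: 11.62
eef_pos: [584.7, -97.5, 92.9]
ee_rot: [-0.0, 0.99, -0.14, 0.001]
contact_force: [0.6, 0.9, -2.8]
grip_width: 15.7
clock: 11.95
eef_pos: [584.7, -97.4, 92.9]
ee_rot: [-0.0, 0.99, -0.14, 0.001]
contact_force: [1.4, -0.2, 1.4]
grip_width: 15.7
TCP [28.9 27.9] z 92.9 ang 45.8 Fbench [ 1.7 -0.2] t12.0 w15.8 | px 7 deg 111 mm 2.47
```

Knob grasped (15.7 mm wide). The scene reading gives 2.5 mm and the wrist view 2.6 mm. Next I'll work out the arc increments (10° steps, knob radius 42).

```bash
python3 - <<'E'
import numpy as np
P=lambda a:4.2*np.array([np.cos(np.radians(a)),np.sin(np.radians(a))])
for a in range(47,407,10):
    d=P(a+10)-P(a);print(a+10,"%.2f,%.2f"%(d[0],-d[1]),end=" | ")
E
```

```text
57 -0.58,-0.45 | 67 -0.65,-0.34 | 77 -0.70,-0.23 | 87 -0.72,-0.10 | 97 -0.73,0.03 | 107 -0.72,0.15 | 117 -0.68,0.27 | 127 -0.62,0.39 | 137 -0.54,0.49 | 147 -0.45,0.58 | 157 -0.34,0.65 | 167 -0.23,0.70 | 177 -0.10,0.72 | 187 0.03,0.73 | 197 0.15,0.72 | 207 0.27,0.68 | 217 0.39,0.62 | 227 0.49,0.54 | 237 0.58,0.45 | 247 0.65,0.34 | 257 0.70,0.23 | 267 0.72,0.10 | 277 0.73,-0.03 | 287 0.72,-0.15 | 297 0.68,-0.27 | 307 0.62,-0.39 | 317 0.54,-0.49 | 327 0.45,-0.58 | 337 0.34,-0.65 | 347 0.23,-0.70 | 357 0.10,-0.72 | 367 -0.03,-0.73 | 377 -0.15,-0.72 | 387 -0.27,-0.68 | 397 -0.39,-0.62 | 407 -0.49,-0.54 |
```

```bash
python3 -m inch '[{"linear":[-0.58,-0.45,0],"turn":0},{"linear":[0,0,0],"turn":0}]' >/dev/null; python3 rd.py
python3 -m inch '[{"linear":[-0.65,-0.34,0],"turn":0},{"linear":[0,0,0],"turn":0}]' >/dev/null; python3 rd.py
python3 -m inch '[{"linear":[-0.70,-0.23,0],"turn":0},{"linear":[0,0,0],"turn":0}]' >/dev/null; python3 rd.py
python3 -m inch '[{"linear":[-0.72,-0.10,0],"turn":0},{"linear":[0,0,0],"turn":0}]' >/dev/null; python3 rd.py
python3 -m inch '[{"linear":[-0.73,0.03,0],"turn":0},{"linear":[0,0,0],"turn":0}]' >/dev/null; python3 rd.py
```

```text
TCP [22.4 32.7] z 92.9 ang 57.4 Fbench [0.4 0.4] t12.2 w15.7 | px 6 deg 111 mm 2.47
TCP [15.6 36. ] z 92.8 ang 68.4 Fbench [0.  0.1] t12.4 w15.4 | px 6 deg 111 mm 2.47
TCP [ 8.5 38. ] z 92.8 ang 79.1 Fbench [-0.  -0.3] t12.7 w15.5 | px 7 deg 111 mm 2.46
TCP [ 1.1 38.7] z 92.8 ang 89.9 Fbench [-0.8 -0.4] t12.9 w15.9 | px 7 deg 110 mm 2.46
TCP [-6.4 38.1] z 92.8 ang 100.8 Fbench [-0.4 -1.2] t13.1 w15.7 | px 8 deg 110 mm 2.45
```

```bash
python3 -m inch '[{"linear":[-0.72,0.15,0],"turn":0},{"linear":[0,0,0],"turn":0}]' >/dev/null; python3 rd.py
python3 -m inch '[{"linear":[-0.68,0.27,0],"turn":0},{"linear":[0,0,0],"turn":0}]' >/dev/null; python3 rd.py
python3 -m inch '[{"linear":[-0.62,0.39,0],"turn":0},{"linear":[0,0,0],"turn":0}]' >/dev/null; python3 rd.py
python3 -m inch '[{"linear":[-0.54,0.49,0],"turn":0},{"linear":[0,0,0],"turn":0}]' >/dev/null; python3 rd.py
python3 -m inch '[{"linear":[-0.45,0.58,0],"turn":0},{"linear":[0,0,0],"turn":0}]' >/dev/null; python3 rd.py
python3 -m inch '[{"linear":[-0.34,0.65,0],"turn":0},{"linear":[0,0,0],"turn":0}]' >/dev/null; python3 rd.py
python3 -m inch '[{"linear":[-0.23,0.70,0],"turn":0},{"linear":[0,0,0],"turn":0}]' >/dev/null; python3 rd.py
python3 -c "
from h import *
c=snap('wrist','w8.png',None,1.5)"
```

```text
TCP [-13.5  36.3] z 92.8 ang 111.3 Fbench [ 0.4 -3. ] t13.3 w15.7 | px 11 deg 175 mm 3.9
TCP [-19.9  33.4] z 92.8 ang 121.4 Fbench [ 1.3 -4.2] t13.5 w15.7 | px 11 deg 242 mm 5.38
TCP [-25.6  29.5] z 92.8 ang 131.3 Fbench [ 2.  -4.8] t13.7 w15.6 | px 9 deg 257 mm 5.7
TCP [-30.6  24.8] z 92.8 ang 141.0 Fbench [ 3.7 -4.5] t13.9 w15.7 | px 9 deg 234 mm 5.21
TCP [-34.8  19.2] z 92.8 ang 150.8 Fbench [ 5.1 -3.9] t14.2 w15.9 | px 8 deg 158 mm 3.51
TCP [-38.   13.1] z 92.8 ang 160.4 Fbench [ 4.2 -2.5] t14.4 w15.7 | px 7 deg 111 mm 2.46
TCP [-40.1   6.6] z 92.8 ang 169.8 Fbench [ 5.  -2.6] t14.6 w15.8 | px 7 deg 111 mm 2.46
```

View pics/w8.png

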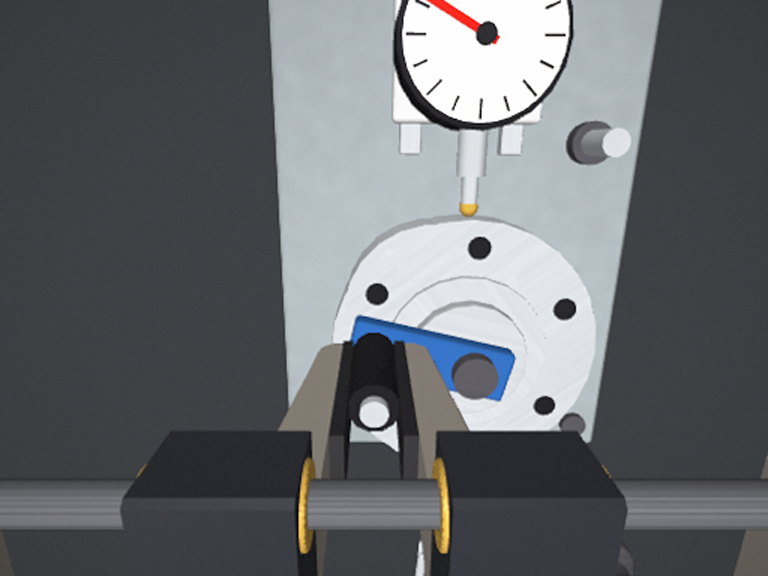

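The reading rose from 2.46 mm to a peak of 5.7 mm near 131° and fell back. That is about 3 mm, so it is the high spot and not the 1.7 mm swell. The picture confirms the crank turns (needle back near 118°). I'll turn back to the peak.

```bash
python3 -m inch '[{"linear":[0.23,-0.70,0],"turn":0},{"linear":[0.34,-0.65,0],"turn":0},{"linear":[0,0,0],"turn":0}]' >/dev/null
python3 -m inch '[{"linear":[0.45,-0.58,0],"turn":0},{"linear":[0,0,0],"turn":0},{"linear":[0,0,0],"turn":0}]' >/dev/null; python3 rd.py
python3 -m inch '[{"linear":[0.54,-0.49,0],"turn":0},{"linear":[0,0,0],"turn":0},{"linear":[0,0,0],"turn":0}]' >/dev/null; python3 rd.py
python3 -m inch '[{"linear":[0.31,-0.19,0],"turn":0},{"linear":[0,0,0],"turn":0},{"linear":[0,0,0],"turn":0}]' >/dev/null; python3 rd.py
```

```text
TCP [-29.8  25.6] z 92.8 ang 139.4 Fbench [ 5.  -2.8] t15.2 w15.9 | px 11 deg 242 mm 5.38
TCP [-24.6  30.3] z 92.8 ang 129.5 Fbench [ 3.1 -3.7] t15.5 w15.4 | px 9 deg 257 mm 5.7
TCP [-22.3  31.9] z 92.7 ang 125.5 Fbench [ 2.6 -4.3] t15.8 w15.7 | px 11 deg 254 mm 5.64
```

```bash
python3 -m inch '[{"linear":[-0.27,0.17,0],"turn":0},{"linear":[0,0,0],"turn":0},{"linear":[0,0,0],"turn":0}]' >/dev/null; python3 rd.py
python3 -m inch '[{"linear":[0,0,0],"turn":0},{"linear":[0,0,0],"turn":0},{"linear":[0,0,0],"turn":0},{"linear":[0,0,0],"turn":0},{"linear":[0,0,0],"turn":0}]' 0.4 
python3 -m inch '[{"linear":[0,0,0],"turn":0},{"linear":[0,0,0],"turn":0},{"linear":[0,0,-2],"turn":0},{"linear":[0,0,-4],"turn":0},{"linear":[0,0,-4],"turn":0}]'
python3 -m inch '[{"linear":[0,0,-2],"turn":0},{"linear":[1.5,-1.5,0],"turn":0},{"linear":[1.5,0,0],"turn":0},{"linear":[0,0,0],"turn":0},{"linear":[0,0,0],"turn":0}]'
python3 rd.py
python3 -c "
from n2 import *
c=snap('wrist','w9.png',None,1.5)
for h in ([1.3,128.2],):print(reading(c,h))"
```

```text
TCP [-24.5  30.4] z 92.8 ang 129.3 Fbench [ 3.9 -3.9] t16.1 w15.9 | px 9 deg 257 mm 5.7
clock: 16.52
eef_pos: [532.9, -79.0, 92.2]
ee_rot: [-0.0, 0.99, -0.14, -0.001]
contact_force: [-0.7, 0.1, 0.9]
grip_width: 46.7
clock: 16.93
eef_pos: [532.1, -79.7, 192.6]
ee_rot: [0.001, 0.99, -0.14, -0.002]
contact_force: [0.6, -1.2, 0.8]
grip_width: 54.8
clock: 17.35
eef_pos: [566.1, -73.8, 212.3]
ee_rot: [0.0, 0.99, -0.14, -0.0]
contact_force: [-0.4, 0.5, 0.1]
grip_width: 54.7
TCP [ 3.9 45.2] z 212.0 ang 86.4 Fbench [-0.8 -0.2] t17.4 w55.4 | px 11 deg 257 mm 5.71
(np.float64(251.5), np.float64(5.59), 63)
```

View pics/w9.png

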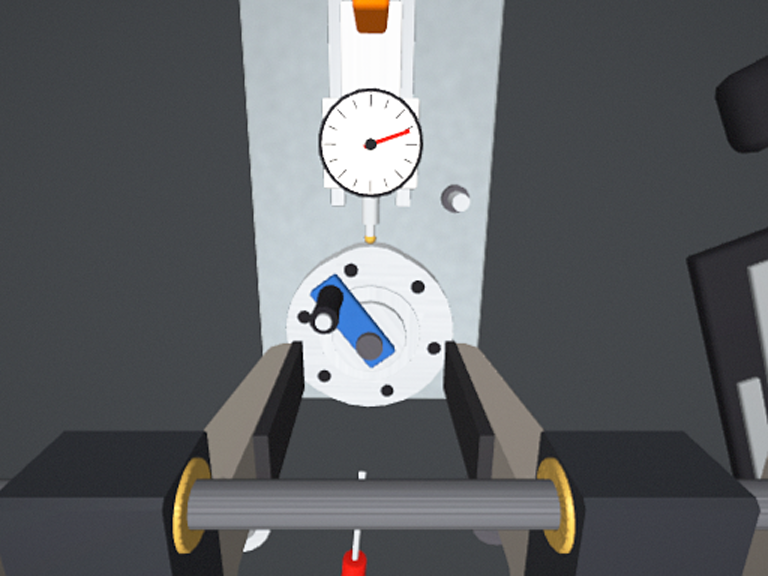

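The needle points to (410,131) from the hub at (370,144), about 251.5° or 5.6 mm. That is 2.95 mm above the base reading, and the hand is clear.

```bash
python3 -c "
from station import manip
print(manip.close_job())"
```

```text
the job is handed in; nothing more can be done
None
```

I slid the indicator up by its orange grip until the plunger was pressed about 2.6 mm on the plain rim. I then turned the flange counter-clockwise by its crank, reading the dial every 10°. The reading rose about 3 mm with the crank near 130°, which fits the high spot (3.0 mm) and not the lower swell (1.7 mm). I turned back to that peak, released the knob and raised the hand clear.

- **Last reading:** the dial showed 5.6 mm in the wrist camera and 5.7 mm in the scene camera. That is about 2.95 mm above the plain rim, so the flange should be very near its highest point. It is inside the 1 to 7.6 mm band.
- **Forces and clearance:** measured contact forces stayed below about 7 N. I gripped at 15 N on the indicator and 10 N on the knob. I touched none of the other things on the table, and the job took about 17.5 s.
- **Disagreements:** the two cameras differed by 0.1 to 0.2 mm on the dial.
- **Not checked:** I swept only about 125° of the turn, because the 3 mm rise already identified the high spot. The lower swell was never scanned. The handing-in call gave no verdict.

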